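# Put the scoop away and close the canister set, each with its own lid

## Task

The three white storage canisters have been washed and are dry: put the set back in order. Put the steel scoop inside the big round canister and close all three canisters, each with its own wooden lid pushed fully home and level. Leave the canisters standing upright where they are, and let go of everything.

Things in the scene. Friction and masses are not known exactly. Their poses are not given: they have to be found in the camera images.
- big_canister: The big round canister, 88 mm outside diameter, 80 mm inside, rim at 96 mm height, inner floor at 5 mm. White, upright, open at the top, walls 4 mm, rigid, loose. Origin at the centre of its underside, z up.
- square_canister: The square canister with rounded corners, 70 x 70 mm outside, 62 x 62 mm inside, rim at 84 mm height, inner floor at 6 mm. White, upright, open at the top, walls 4 mm, rigid, loose. Origin at the centre of its underside, z up. Its x and y axes are square to its walls.
- small_canister: The small round canister, 62 mm outside diameter, 54 mm inside, rim at 66 mm height, inner floor at 5 mm. White, upright, open at the top, walls 4 mm, rigid, loose. Origin at the centre of its underside, z up.
- big_lid: Lid of the big round canister: round, 88 mm diameter; plug 74 mm diameter, tapering to 66 mm over its lowest 7 mm. Pale wood plate 10 mm thick on a plug 12 mm deep; round knob on top, 24 mm diameter, 26 mm tall, foot necked in 2 mm. Lies plug down. Origin: centre of the plug's underside, z up; plate from 12 to 22 mm, knob top at 48 mm. About 90 g.
- square_lid: Square lid with rounded corners, 70 x 70 mm; plug 56 x 56 mm, stepped in to 48 mm over its lowest 6 mm; x, y square to its sides. Pale wood plate 10 mm thick on a plug 12 mm deep; round knob on top, 24 mm diameter, 26 mm tall, foot necked in 2 mm. Lies plug down. Origin: centre of the plug's underside, z up; plate from 12 to 22 mm, knob top at 48 mm. About 80 g.
- small_lid: Lid of the small round canister: round, 62 mm diameter; plug 48 mm diameter, tapering to 40 mm over its lowest 7 mm. Pale wood plate 10 mm thick on a plug 12 mm deep; round knob on top, 24 mm diameter, 26 mm tall, foot necked in 2 mm. Lies plug down. Origin: centre of the plug's underside, z up; plate from 12 to 22 mm, knob top at 48 mm. About 50 g.
- scoop: Small steel scoop, 74 mm long, 24 mm tall, standing on its bowl: a flat-bottomed round bowl of 36 mm diameter and a flat handle 12 mm wide, 4 mm thick, running level from the rim (19.5 to 23.5 mm high). Origin on the worktop at mid length, x along the handle: bowl centre at x = -19 mm, free handle from x = 0 to +37 mm. 40 g; fits inside the big canister in any attitude.
Not all that is in view belongs to the job. Of the things shaped like the scoop, the steel one is meant.

How it is judged:
By the outcome, as a careful person would: the job done as asked, in the order asked, and still so for the second after the job is handed in, with the robot touching nothing.
It also fails if it takes over 106 s, if anything falls off the work surface, if the arm or the gripper's body presses on something with over 40 N, if the wrist force passes 120 N, or if a joint passes its speed limit or range.

## Robot

A 7-joint arm with a two-finger parallel gripper is mounted at the origin on a cart in front of the work surface, level with it; the furniture and walls round the work are solid. World frame = base frame: x ahead of the robot, y to its left, z up, the work surface at z = 0. Lengths are in m, angles in rad, forces in N, time in s.
With the tool pointing down it reaches from about 0.35 to 0.9 m from the base axis. Payload 19.9 kg.
Tool frame: the origin (TCP) lies on the centre line of the jaws, within the pads' length; the fingertips stand arm.tip_extent ahead of it and the grasp point (between the pads) lies 2 mm behind it (arm.tip_extent is the distance from the TCP to the fingertips, in m); z points along the fingers, y is the line along which they close (so a half turn about z gives the same grasp; the last joint's range is limited). The gripper opens to 85 mm and grips with 20 to 120 N. Pads are 22 mm wide; open, the fingers measure 114 mm over their backs; the gripper's body (76 mm by 85 mm) begins 54 mm behind the grasp point. The pads swing forward as they close: fully open they stand 13 mm farther back than shut.
Start: joints at [-1.351, 0.417, -0.01, 1.614, 0.005, 1.111, -0.053], TCP at [0.161, 0.604, 0.248] pointing down, gripper open.
Joint ranges: [-2.81, 2.81], [-0.39, 2.02], [-1.27, 1.25], [0.06, 2.57], [-1.19, 4.33], [0.19, 2], [-2.82, 2.82]. Speed limits (rad/s): [1.89, 1.89, 2.39, 2.39, 3.01, 3.01, 3.01].

## Interface

Orientations are given as a unit quaternion [x, y, z, w].
In Python, from bench import state, viewer, arm gives the robot as it stands. The module is installed in compiled form; this text tells all that it offers.
- The arm moves only by the shell command python3 -m pendant 'ROWS' [FORCE]. ROWS is a JSON list of rows, 1 to 5 of them, each an object with the fields trans (a list: dx, dy, dz in m), r (a list: a rotation vector rx, ry, rz in rad), aperture (the finger opening in m); a field left out counts as zero (the opening has to be given); each row shifts and turns the commanded pose from where the row before left it, along the tool's axes as they then stand; what a row does not reach is not made up. A row lasts 1/10 s, in which the tool goes at most 0.05 m and 0.15 rad, less where a joint would pass 70% of its speed; a pose out of reach is approached as far as the arm can. The fingers move at their own pace and stop on an object; FORCE is the grip in N (left out, the last holds). Time passes only in rows, so rows that do not move let the fingers close. It prints the time, the measured TCP pose, the force, the opening and the grip force at its end. Input that does not fit is refused with a message, and nothing moves.
- state(): the state, without advancing time (a new reading comes with each control period).
- viewer.get_image(name): name is "scene" or "top"; returns a dict with "pixels" (480x640x3 uint8, red, green, blue), "mtx" (3x3 intrinsics, pixels), "world_from_camera" (4x4, takes a point from camera to world coordinates). Camera axes: x right, y up, looking along -z (the intrinsics and any distortion apply to the point x, -y, -z); pixel columns grow to the right and rows downward; lengths in m; the calibration is good to about 2 mm. A picture is of the moment at which its call begins. There is no depth.
- arm.hand_in(): hands the job in; it is judged then, once.
The state is a dict: "time": time; "joint_positions": joint angles; "joint_vel": joint speeds; "effort": joint torques, N m; "tcp_pos": TCP position; "eef_rot": TCP orientation; "force": force on the tool from outside, world axes, zero at the start; "moment": the same for the moment, N m; "gripper_width": finger opening in m; "gripper_force": force on a finger pad.
Only numpy, scipy, OpenCV 4.12 (cv2) and the standard library are available. Lean on these libraries where they do the work, as an engineer would, in place of code of your own. Each camera call takes 0.05 s, during which the arm holds its last target. There are 200 camera calls.

## Working session

There is one attempt and no reset: what is moved stays moved. The work goes in short steps, Python scripts to look and compute and a shell command to move; the robot and the scene stay as the last step left them, time stands still between calls to the robot, and variables do not carry over. Pictures are saved under pics/ and viewed, at most 14 in all, crops included, and the job is handed in when it is done.

```bash
mkdir -p pics
python3 - <<'E'
from bench import state, viewer, arm
import cv2,numpy as np
for n in("scene","top"):
    d=viewer.get_image(n); cv2.imwrite(f"pics/{n}0.png",d["pixels"][:,:,::-1]); np.savez(f"{n}.npz",**d)
    print(n,d["mtx"].tolist(),np.round(d["world_from_camera"],4).tolist(),d.keys())
s=state();print({k:np.round(v,3).tolist() for k,v in s.items()},arm.tip_extent)
E
```

```text
scene [[536.4290914646242, 0.0, 316.7197205954204], [0.0, 536.4290914646242, 234.5361086895791], [0.0, 0.0, 1.0]] [[0.434, 0.696, -0.572, -0.1979], [-0.9008, 0.325, -0.288, -0.5834], [-0.0146, 0.6403, 0.768, 0.7976], [0.0, 0.0, 0.0, 1.0]] dict_keys(['pixels', 'mtx', 'world_from_camera'])
top [[609.6846500418341, 0.0, 320.7585916673819], [0.0, 609.6846500418341, 229.87371925022893], [0.0, 0.0, 1.0]] [[-0.0026, 0.9997, -0.0244, 0.3212], [-0.9998, -0.0031, -0.0175, -0.3102], [-0.0176, 0.0243, 0.9995, 1.1032], [0.0, 0.0, 0.0, 1.0]] dict_keys(['pixels', 'mtx', 'world_from_camera'])
{'time': 0.1, 'joint_positions': [-1.352, 0.418, -0.01, 1.614, 0.005, 1.111, -0.053], 'joint_vel': [-0.0, -0.001, 0.0, -0.002, 0.002, -0.0, -0.001], 'effort': [0.002, -86.583, 0.681, -43.563, 0.019, 0.005, -0.0], 'tcp_pos': [0.161, 0.604, 0.248], 'eef_rot': [0.13, 0.992, -0.001, -0.0], 'force': [-0.126, 0.068, 0.052], 'moment': [0.031, -0.03, 0.037], 'gripper_force': 0.0, 'gripper_width': 0.085} 0.017
```

View pics/top0.png

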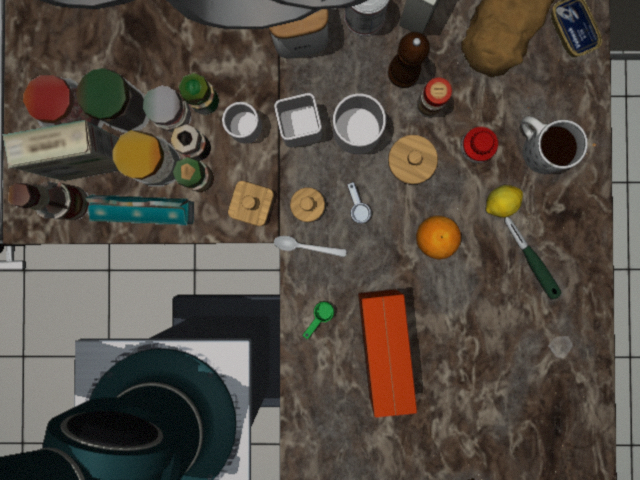

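View pics/scene0.png

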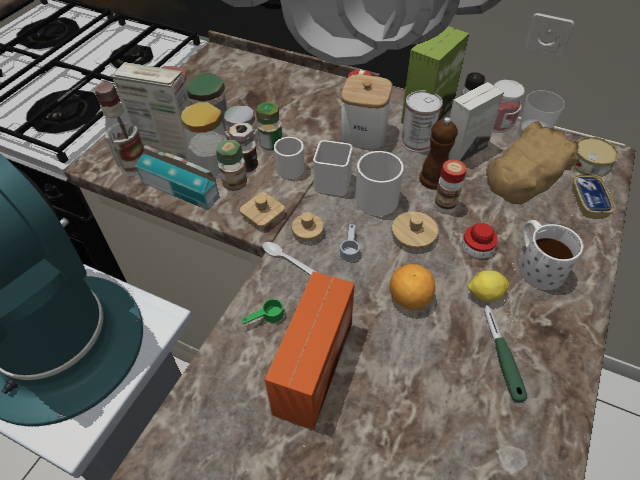

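Run:
```python
import cv2
a=cv2.imread("pics/top0.png")[85:235,215:445]; cv2.imwrite("pics/crop0.png",cv2.resize(a,None,fx=3.4,fy=3.4,interpolation=cv2.INTER_CUBIC))
```

```text
(no output)
```

View pics/crop0.png

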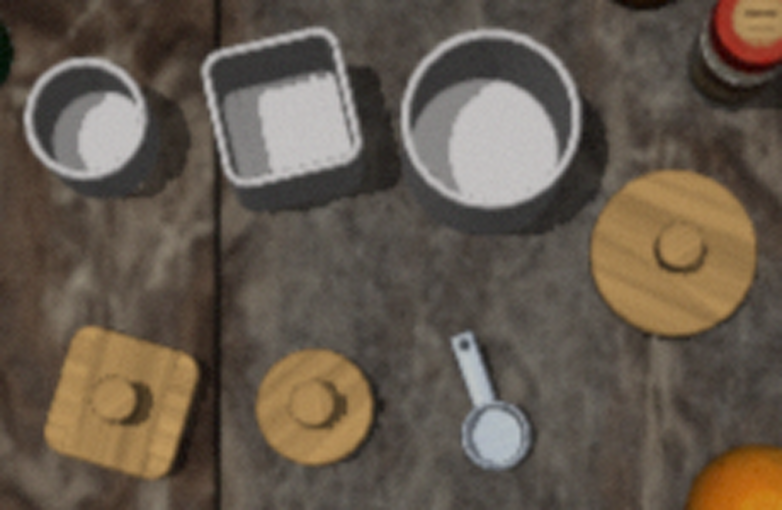

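```bash
cat > look.py <<'E'
import cv2,numpy as np
def ray(d,uv,z):
    K,T=d["mtx"],d["world_from_camera"]
    p=np.linalg.inv(K)@[uv[0],uv[1],1]; r=T[:3,:3]@[p[0],-p[1],-p[2]]; o=T[:3,3]
    return (o+r*(z-o[2])/r[2])
def pts(d,c,z): return np.array([ray(d,p,z)[:2] for p in c.reshape(-1,2)])
def blob(mask,x0,y0,x1,y1):
    m=np.zeros_like(mask); m[y0:y1,x0:x1]=mask[y0:y1,x0:x1]
    cs,_=cv2.findContours(m,cv2.RETR_EXTERNAL,cv2.CHAIN_APPROX_NONE)
    return cv2.convexHull(max(cs,key=cv2.contourArea))
def fit(d,c,z,square=False):
    p=(pts(d,c,z)*1000).astype(np.float32)
    if square: return cv2.minAreaRect(p)
    return cv2.minEnclosingCircle(p)
E
python3 - <<'E'
from look import *
d=dict(np.load("top.npz")); im=d["pixels"]; h=cv2.cvtColor(im,cv2.COLOR_RGB2HSV)
wood=cv2.inRange(h,(10,70,110),(28,200,255)); white=cv2.inRange(h,(0,0,140),(180,40,255))
for n,b,sq in(("big_lid",(385,130,443,190),0),("square_lid",(225,178,277,228),1),("small_lid",(287,184,330,225),0)):
    print(n,fit(d,blob(wood,*b),.022,sq))
for n,b,z,sq in(("big",(328,90,388,160),.096,0),("square",(272,90,323,145),.084,1),("small",(220,98,262,142),.066,0)):
    print(n,fit(d,blob(white,*b),z,sq))
m=cv2.inRange(h,(0,0,120),(180,60,255)); b=(343,178,374,225)
mm=np.zeros_like(m); mm[b[1]:b[3],b[0]:b[2]]=m[b[1]:b[3],b[0]:b[2]]
cs,_=cv2.findContours(mm,0,1); c=max(cs,key=cv2.contourArea); p=(pts(d,c,.0235)*1000).astype(np.float32)
print("scoop",cv2.minAreaRect(p)); dt=cv2.distanceTransform(mm,2,5); print(cv2.minMaxLoc(dt)); 
print(ray(d,cv2.minMaxLoc(dt)[3],.0235), cv2.fitLine(p,2,0,.01,.01).ravel())
# knob tops, two views
for n,u in(("big",(415.3,157.5)),("square",(249.5,202.3)),("small",(307.6,203.5)),("scoop hole",(351,186)),("bowl",(361.3,213.5))): print(n,ray(d,u,.024 if n[0:2] in("sc","bo") else .048))
d=dict(np.load("scene.npz"))
for n,u in(("big",(415,217)),("square",(261,200)),("small",(307,218)),("bowl",(349,249))): print(n,ray(d,u,.024 if n=="bowl" else .048))
E
```

```text
big_lid ((473.95294189453125, -454.8468933105469), 43.764892578125)
square_lid ((396.1116027832031, -165.3754425048828), (69.22872924804688, 69.87107849121094), 73.3499755859375)
small_lid ((393.19873046875, -266.3917236328125), 30.893749237060547)
big ((529.2696533203125, -356.1274108886719), 43.639888763427734)
square ((537.923828125, -253.0817413330078), (69.1640853881836, 69.23884582519531), 13.070328712463379)
small ((537.0955200195312, -153.61375427246094), 31.069114685058594)
scoop ((396.4466552734375, -359.0372619628906), (71.01397705078125, 32.95758056640625), 5.676235198974609)
(0.0, 7.590699672698975, (0, 0), (361, 213))
[ 0.37724344 -0.36262463  0.0235    ] [ 9.4643772e-01  3.2288644e-01  3.9432007e+02 -3.5581308e+02]
big [ 0.47184451 -0.45578619  0.048     ]
square [ 0.39526652 -0.16803394  0.048     ]
small [ 0.39279136 -0.26900357  0.048     ]
scoop hole [ 0.42518316 -0.3450975   0.024     ]
bowl [ 0.37632977 -0.36312705  0.024     ]
big [ 0.47632728 -0.4498154   0.048     ]
square [ 0.39310725 -0.16736872  0.048     ]
small [ 0.38903446 -0.26835465  0.048     ]
bowl [ 0.37229161 -0.36192946  0.024     ]
```

Run:
```python
from look import *
t=dict(np.load("top.npz"));s=dict(np.load("scene.npz"))
def tri(a,b):
    zs=np.linspace(0,1.0,1001); A=np.array([ray(t,a,z) for z in zs]);B=np.array([ray(s,b,z) for z in zs]); e=np.linalg.norm(A-B,axis=1);i=e.argmin();return np.round((A[i]+B[i])/2,3),round(e[i],3)
for n,a,b in(("box corner l",(5,130),(117,68)),("box corner r",(88,122),(187,70)),("bottle",(20,195),(106,92)),("mill top",(415,42),(444,126)),("spice",(439,90),(453,166)),("jar knob/lid front",(328,37),(388,97)),("pan low?",(222,27),(385,58)),("pan l",(130,0),(284,20)),("pan r",(338,2),(498,5)),("can top",(370,5),(423,103))): print(n,tri(a,b))
for z in(.3,.4,.5,.6): print(z,ray(t,(222,27),z),ray(s,(385,58),z))
```

```text
box corner l (array([0.491, 0.197, 0.184]), np.float64(0.022))
box corner r (array([0.506, 0.048, 0.208]), np.float64(0.007))
bottle (array([0.398, 0.157, 0.196]), np.float64(0.002))
mill top (array([ 0.643, -0.442,  0.137]), np.float64(0.005))
spice (array([ 0.573, -0.485,  0.109]), np.float64(0.004))
jar knob/lid front (array([ 0.647, -0.313,  0.162]), np.float64(0.015))
pan low? (array([ 0.658, -0.224,  0.226]), np.float64(0.15))
pan l (array([ 0.684, -0.046,  0.243]), np.float64(0.053))
pan r (array([ 0.621, -0.401,  0.389]), np.float64(0.166))
can top (array([ 0.709, -0.375,  0.125]), np.float64(0.003))
0.3 [ 0.61166362 -0.16521734  0.3       ] [ 0.56425414 -0.33393395  0.3       ]
0.4 [ 0.57550479 -0.18327144  0.4       ] [ 0.41111058 -0.3840573   0.4       ]
0.5 [ 0.53934595 -0.20132554  0.5       ] [ 0.25796702 -0.43418065  0.5       ]
0.6 [ 0.50318712 -0.21937965  0.6       ] [ 0.10482345 -0.484304    0.6       ]
```

```bash
cat >> look.py <<'E'
def proj(d,P):
    K,T=d["mtx"],d["world_from_camera"]; c=T[:3,:3].T@(np.array(P)-T[:3,3]); return (K@[c[0],-c[1],-c[2]])[:2]/-c[2]
def go(x,y,z,psi=None):
    "tool-axis shift from the present pose to (x,y,z); psi: wanted world angle of closing axis, deg (turn given first, shift after turn)"
    from bench import state
    from scipy.spatial.transform import Rotation as R
    s=state(); r=R.from_quat(s["eef_rot"]); ya=r.as_matrix()[:,1]; now=np.degrees(np.arctan2(ya[1],ya[0])); rz=0
    if psi is not None:
        rz=-np.radians((psi-now+90)%180-90); r=r*R.from_rotvec([0,0,rz])
    print("t%.1f"%s["time"],"pos",np.round(s["tcp_pos"],4),"psi%.1f"%now,"tilt",np.round(r.as_matrix()[:2,2],3),"rz %.3f"%rz,"shift",np.round(r.inv().apply(np.array([x,y,z])-s["tcp_pos"]),4),"f",np.round(s["force"],1),"w%.3f"%s["gripper_width"],"q7 %.2f"%s["joint_positions"][6])
E
python3 - <<'E'
from look import *
t=dict(np.load("top.npz"));s=dict(np.load("scene.npz"))
for u in((222,27),(150,10),(290,22),(330,12)):
  print(u,[(z,np.round(ray(t,u,z)[:2],2).tolist(),proj(s,ray(t,u,z)).astype(int).tolist()) for z in(.1,.2,.3,.4,.5)])
E
python3 -m pendant '[{"trans": [0, -0.04, -0.02], "aperture": 0.085}, {"trans": [0, -0.04, -0.02], "aperture": 0.085}, {"trans": [0, -0.04, -0.02], "aperture": 0.085}, {"aperture": 0.05}]'
python3 -m pendant '[{"trans": [-0.045, 0, 0], "r": [0, 0, 0.09], "aperture": 0.05}, {"trans": [-0.045, 0, 0], "r": [0, 0, 0.09], "aperture": 0.05}, {"trans": [-0.045, 0, 0], "r": [0, 0, 0.09], "aperture": 0.05}, {"trans": [-0.045, 0, 0], "r": [0, 0, 0.09], "aperture": 0.05}, {"trans": [-0.045, 0, 0], "r": [0, 0, 0.09], "aperture": 0.05}]'
python3 -c "
from look import *
go(.408,-.351,.2,-70)"
```

```text
(222, 27) [(0.1, [0.68, -0.13], [309, 90]), (0.2, [0.65, -0.15], [308, 59]), (0.3, [0.61, -0.17], [306, 23]), (0.4, [0.58, -0.18], [304, -22]), (0.5, [0.54, -0.2], [302, -80])]
(150, 10) [(0.1, [0.71, -0.01], [267, 70]), (0.2, [0.67, -0.04], [266, 41]), (0.3, [0.64, -0.07], [266, 6]), (0.4, [0.6, -0.1], [265, -37]), (0.5, [0.56, -0.13], [264, -92])]
(290, 22) [(0.1, [0.69, -0.24], [358, 101]), (0.2, [0.65, -0.25], [356, 70]), (0.3, [0.62, -0.26], [354, 32]), (0.4, [0.58, -0.26], [351, -14]), (0.5, [0.54, -0.27], [348, -74])]
(330, 12) [(0.1, [0.71, -0.31], [390, 105]), (0.2, [0.67, -0.31], [388, 73]), (0.3, [0.63, -0.31], [385, 35]), (0.4, [0.59, -0.31], [381, -11]), (0.5, [0.55, -0.31], [377, -72])]
time: 0.5
tcp_pos: [0.1296, 0.4855, 0.3111]
eef_rot: [0.13, 0.992, 0.002, 0.0]
force: [0.1, 1.6, 0.2]
gripper_width: 0.073
gripper_force: 0.0
time: 1.0
tcp_pos: [0.3336, 0.3918, 0.3079]
eef_rot: [0.35, 0.937, -0.0, 0.0]
force: [0.4, 1.2, -0.1]
gripper_width: 0.05
gripper_force: 0.0
t1.0 pos [0.3336 0.3918 0.3079] psi49.1 tilt [-0.    -0.001] rz -1.063 shift [ 0.1841 -0.7234  0.1083] f [ 0.4  1.2 -0.1] w0.050 q7 -0.04
```

```bash
python3 -m pendant '[{"trans": [-0.045, 0, 0], "r": [0, 0, 0.09], "aperture": 0.05}, {"trans": [-0.045, 0, 0], "r": [0, 0, 0.09], "aperture": 0.05}, {"trans": [-0.045, 0, 0], "r": [0, 0, 0.09], "aperture": 0.05}, {"trans": [-0.045, 0, 0], "r": [0, 0, 0.09], "aperture": 0.05}, {"trans": [-0.045, 0, 0], "r": [0, 0, 0.09], "aperture": 0.05}]' | tail -4
python3 -m pendant '[{"trans": [-0.045, 0, 0], "r": [0, 0, 0.09], "aperture": 0.05}, {"trans": [-0.045, 0, 0], "r": [0, 0, 0.09], "aperture": 0.05}, {"trans": [-0.045, 0, 0], "r": [0, 0, 0.09], "aperture": 0.05}, {"trans": [-0.045, 0, 0], "r": [0, 0, 0.09], "aperture": 0.05}, {"trans": [-0.045, 0, 0], "r": [0, 0, 0.09], "aperture": 0.05}]' | tail -4
python3 -m pendant '[{"trans": [-0.045, 0, 0], "r": [0, 0, 0.09], "aperture": 0.05}, {"trans": [-0.045, 0, 0], "r": [0, 0, 0.09], "aperture": 0.05}, {"trans": [-0.045, 0, 0], "r": [0, 0, 0.09], "aperture": 0.05}, {"trans": [-0.045, 0, 0], "r": [0, 0, 0.09], "aperture": 0.05}, {"trans": [-0.045, 0, 0], "r": [0, 0, 0.09], "aperture": 0.05}]' | tail -4
python3 -m pendant '[{"trans": [-0.045, 0, 0], "r": [0, 0, 0.09], "aperture": 0.05}, {"trans": [-0.045, 0, 0], "r": [0, 0, 0.09], "aperture": 0.05}, {"r": [0, 0, 0.15], "aperture": 0.05}, {"r": [0, 0, 0.15], "aperture": 0.05}, {"r": [0, 0, 0.15], "aperture": 0.05}]' | tail -4
python3 -c "
from look import *
go(.408,-.351,.1,-70)"
```

```text
eef_rot: [0.55, 0.835, -0.0, 0.0]
force: [1.2, 0.2, 0.2]
gripper_width: 0.0501
gripper_force: 0.0
eef_rot: [0.722, 0.692, -0.0, 0.0]
force: [0.9, 0.1, 0.2]
gripper_width: 0.05
gripper_force: 0.0
eef_rot: [0.858, 0.513, -0.0, 0.0]
force: [0.8, -0.3, -0.6]
gripper_width: 0.0502
gripper_force: 0.0
eef_rot: [0.975, 0.22, -0.0, 0.0]
force: [0.4, -0.4, 0.7]
gripper_width: 0.0499
gripper_force: 0.0
t3.0 pos [ 0.4286 -0.2936  0.3081] psi-64.6 tilt [-0.001 -0.   ] rz 0.095 shift [-0.0388  0.0468  0.2081] f [ 0.4 -0.4  0.7] w0.050 q7 -0.36
```

```bash
python3 -m pendant '[{"trans": [-0.013, 0.016, 0.02], "r": [0, 0, 0.095], "aperture": 0.04}, {"trans": [-0.013, 0.016, 0.04], "aperture": 0.04}, {"trans": [-0.013, 0.016, 0.05], "aperture": 0.04}, {"trans": [0, 0, 0.05], "aperture": 0.04}, {"trans": [0, 0, 0.045], "aperture": 0.04}]' | tail -4
python3 - <<'E'
from look import *
from bench import viewer
go(.408,-.351,.022,-70)
go(.408,-.351,.022,-70)
d=viewer.get_image("scene"); np.savez("scene1.npz",**d)
a=d["pixels"][150:320,250:450,::-1]; cv2.imwrite("pics/s1.png",cv2.resize(a,None,fx=3.5,fy=3.5))
E
```

```text
eef_rot: [0.984, 0.176, -0.001, 0.0]
force: [1.0, -0.3, -0.7]
gripper_width: 0.0399
gripper_force: 0.0
t3.5 pos [ 0.4105 -0.3513  0.1045] psi-69.7 tilt [-0.001 -0.   ] rz 0.006 shift [-0.0021 -0.0011  0.0825] f [ 1.  -0.3 -0.7] w0.040 q7 -0.08
t3.5 pos [ 0.4105 -0.3513  0.1045] psi-69.7 tilt [-0.001 -0.   ] rz 0.006 shift [-0.0021 -0.0011  0.0825] f [ 1.  -0.3 -0.7] w0.040 q7 -0.08
```

View pics/s1.png

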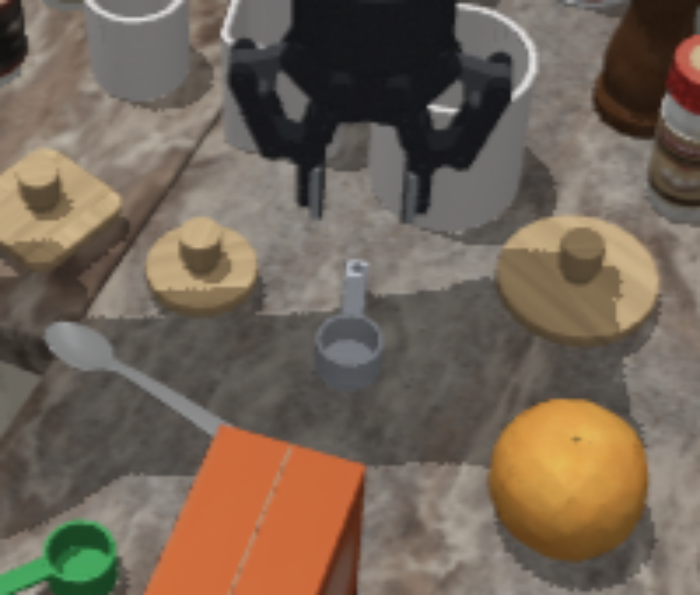

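```bash
python3 -m pendant '[{"trans": [-0.002, -0.001, 0.03], "aperture": 0.04}, {"trans": [0, 0, 0.03], "aperture": 0.04}, {"trans": [0, 0, 0.0225], "aperture": 0.04}, {"aperture": 0.04}]' 30 
python3 -m pendant '[{"aperture": 0}, {"aperture": 0}, {"aperture": 0}, {"aperture": 0}, {"aperture": 0}]' 30 
python3 -m pendant '[{"trans": [0, 0, -0.02], "aperture": 0}, {"trans": [0, 0, -0.04], "aperture": 0}, {"trans": [0, 0, -0.05], "aperture": 0}, {"trans": [0, 0, -0.04], "aperture": 0}, {"aperture": 0}]' 30
python3 - <<'E'
from look import *
from bench import viewer
go(.408,-.351,.17,-70)
d=viewer.get_image("scene"); np.savez("scene1.npz",**d)
a=d["pixels"][90:320,220:480,::-1]; cv2.imwrite("pics/s2.png",cv2.resize(a,None,fx=2.5,fy=2.5))
E
```

```text
time: 3.95
tcp_pos: [0.4084, -0.3501, 0.0233]
eef_rot: [0.984, 0.177, -0.001, -0.001]
force: [0.2, -0.8, 0.1]
gripper_width: 0.0405
gripper_force: 0.0
time: 4.45
tcp_pos: [0.41, -0.3512, 0.0259]
eef_rot: [0.984, 0.177, 0.001, 0.001]
force: [2.0, 0.2, 9.1]
gripper_width: 0.0109
gripper_force: 30.5
time: 4.95
tcp_pos: [0.4105, -0.3522, 0.1797]
eef_rot: [0.984, 0.177, 0.003, 0.002]
force: [0.8, -0.4, -1.4]
gripper_width: 0.0112
gripper_force: 29.7
t5.0 pos [ 0.4105 -0.3522  0.1797] psi-69.6 tilt [ 0.006 -0.003] rz 0.007 shift [-0.002  -0.002   0.0097] f [ 0.8 -0.4 -1.4] w0.011 q7 -0.16
```

View pics/s2.png

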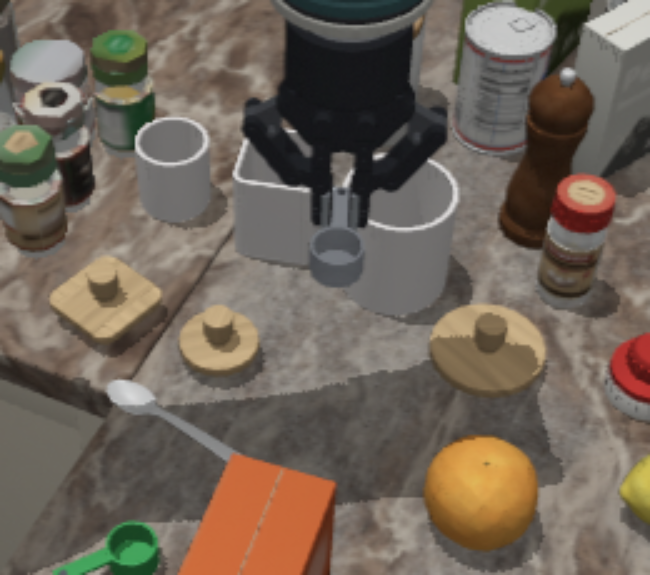

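Run:
```python
from look import *
from bench import arm
print(arm.tip_extent)
d=dict(np.load("scene1.npz")); print(ray(d,(354.4,188),.178),ray(d,(357,166.5),.178))
go(.5425,-.3513,.18,-70)
```

```text
0.017
[ 0.37783651 -0.36373042  0.178     ] [ 0.4262767  -0.34776055  0.178     ]
t5.0 pos [ 0.4101 -0.3511  0.1772] psi-69.6 tilt [ 0.004 -0.002] rz 0.007 shift [ 0.1244  0.0455 -0.0022] f [ 0.8  1.  -0.7] w0.011 q7 -0.16
```

```bash
python3 -m pendant '[{"trans": [0.025, 0.01, 0], "aperture": 0}, {"trans": [0.03, 0.01, 0], "aperture": 0}, {"trans": [0.03, 0.01, 0], "aperture": 0}, {"trans": [0.025, 0.01, 0], "aperture": 0}, {"trans": [0.0155, 0.006, 0], "aperture": 0}]'  | tail -4
python3 -m pendant '[{"aperture": 0}]'  | tail -4
python3 - <<'E'
from look import *
from bench import viewer
go(.544,-.3505,.106,-70)
d=viewer.get_image("scene"); np.savez("scene1.npz",**d)
a=d["pixels"][60:280,280:520,::-1]; cv2.imwrite("pics/s3.png",cv2.resize(a,None,fx=2.7,fy=2.7))
E
```

```text
eef_rot: [0.984, 0.178, -0.0, -0.0]
force: [-0.1, -0.3, 0.5]
gripper_width: 0.0108
gripper_force: 29.7
eef_rot: [0.984, 0.178, -0.001, -0.0]
force: [-0.4, 0.6, -0.7]
gripper_width: 0.0112
gripper_force: 29.7
t5.6 pos [ 0.5443 -0.3492  0.1733] psi-69.5 tilt [-0.001  0.   ] rz 0.009 shift [-0.0006  0.0012  0.0673] f [-0.4  0.6 -0.7] w0.011 q7 -0.28
```

View pics/s3.png

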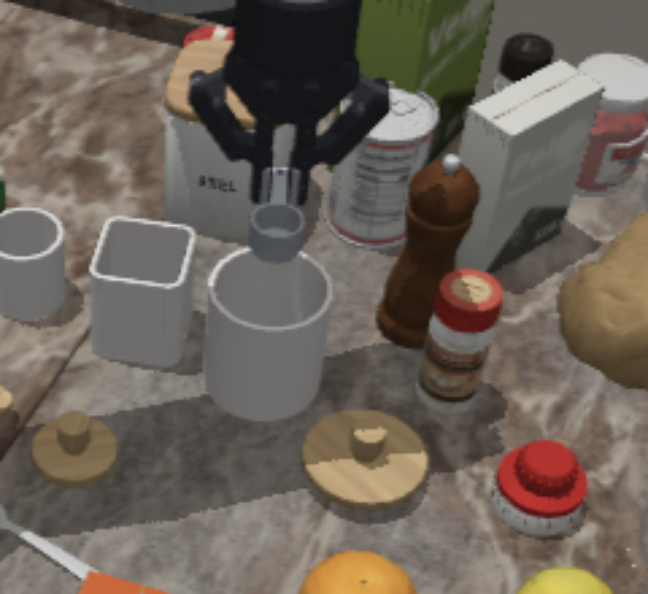

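```bash
python3 -m pendant '[{"trans": [0, 0.001, 0.023], "aperture": 0}, {"trans": [0, 0, 0.023], "aperture": 0}, {"trans": [0, 0, 0.023], "aperture": 0}, {"aperture": 0}]'  | tail -5
python3 -m pendant '[{"aperture": 0.022}, {"aperture": 0.022}, {"aperture": 0.022}]' 30 | tail -4
python3 -m pendant '[{"trans": [0, 0, -0.03], "aperture": 0.022}, {"trans": [0, 0, -0.05], "aperture": 0.022}, {"trans": [-0.05, 0, -0.01], "aperture": 0.022}, {"trans": [-0.05, 0, 0], "aperture": 0.05}, {"trans": [-0.05, 0, 0], "aperture": 0.05}]' | tail -4
python3 - <<'E'
from look import *
from bench import viewer
go(.474,-.4555,.08)
for n in("scene","top"):
    d=viewer.get_image(n); np.savez(n+"2.npz",**d)
    cv2.imwrite(f"pics/{n}2.png",d["pixels"][:,:,::-1])
a=d["pixels"][85:235,215:445,::-1]; cv2.imwrite("pics/s4.png",cv2.resize(a,None,fx=3,fy=3))
E
```

```text
tcp_pos: [0.5408, -0.3502, 0.1028]
eef_rot: [0.984, 0.176, -0.002, -0.001]
force: [-0.9, -0.2, -0.7]
gripper_width: 0.0107
gripper_force: 29.7
eef_rot: [0.984, 0.177, 0.001, 0.0]
force: [-0.2, 1.5, -0.1]
gripper_width: 0.0222
gripper_force: 0.0
eef_rot: [0.984, 0.177, 0.001, 0.001]
force: [-0.5, -2.1, 0.2]
gripper_width: 0.0495
gripper_force: 0.0
t6.8 pos [ 0.4019 -0.4034  0.1965] psi-69.6 tilt [ 0.002 -0.001] rz 0.000 shift [0.0492 0.0738 0.1167] f [-0.5 -2.1  0.2] w0.050 q7 -0.08
```

View pics/s4.png

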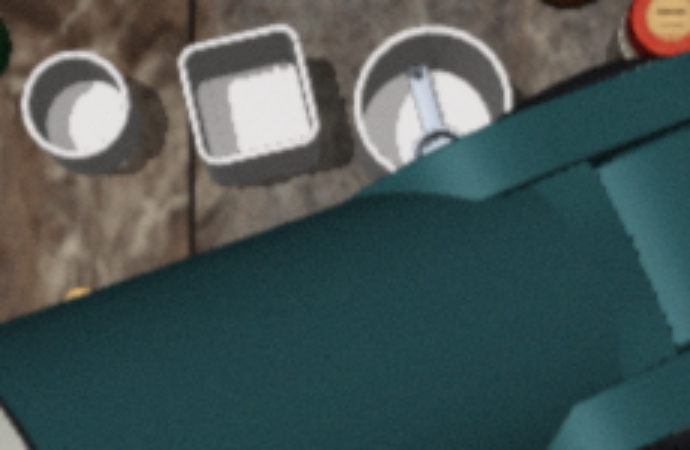

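```bash
python3 -m pendant '[{"trans": [0.017, 0.025, 0.01], "aperture": 0.05}, {"trans": [0.017, 0.025, 0.03], "aperture": 0.05}, {"trans": [0.016, 0.025, 0.04], "aperture": 0.05}, {"trans": [0, 0, 0.036], "aperture": 0.05}, {"aperture": 0.05}]'  | tail -4
python3 - <<'E'
from look import *
go(.474,-.4552,.046)
E
```

```text
eef_rot: [0.984, 0.177, -0.002, -0.002]
force: [-0.8, 0.4, 0.1]
gripper_width: 0.0497
gripper_force: 0.0
t7.5 pos [ 0.475  -0.4545  0.0755] psi-69.6 tilt [-0.005  0.004] rz 0.000 shift [-0.0011  0.0005  0.0295] f [-0.8  0.4  0.1] w0.050 q7 -0.03
```

```bash
python3 -m pendant '[{"trans": [-0.001, 0, 0.015], "aperture": 0.05}, {"trans": [0, 0, 0.0145], "aperture": 0.05}, {"aperture": 0.05}]'  | tail -5
python3 -m pendant '[{"aperture": 0}, {"aperture": 0}, {"aperture": 0}, {"aperture": 0}]' 50  | tail -5
python3 -m pendant '[{"trans": [0, 0, -0.02], "aperture": 0}, {"trans": [0, 0, -0.03], "aperture": 0}, {"trans": [0, 0, -0.04], "aperture": 0}, {"trans": [0, 0, -0.04], "aperture": 0}, {"aperture": 0}]'  | tail -5
python3 - <<'E'
from look import *
from bench import viewer
go(.5293,-.3561,.176)
d=viewer.get_image("scene"); np.savez("scene3.npz",**d)
a=d["pixels"][60:280,300:540,::-1]; cv2.imwrite("pics/s5.png",cv2.resize(a,None,fx=2.7,fy=2.7))
E
```

```text
tcp_pos: [0.4752, -0.4556, 0.0494]
eef_rot: [0.984, 0.177, -0.0, -0.0]
force: [0.2, 0.3, 0.3]
gripper_width: 0.05
gripper_force: 0.0
tcp_pos: [0.4757, -0.4565, 0.0512]
eef_rot: [0.984, 0.177, 0.001, 0.0]
force: [-1.7, 3.3, 7.6]
gripper_width: 0.0216
gripper_force: 48.7
tcp_pos: [0.4765, -0.4583, 0.187]
eef_rot: [0.984, 0.177, 0.003, 0.003]
force: [0.3, -0.4, -1.0]
gripper_width: 0.0217
gripper_force: 49.4
t8.7 pos [ 0.4765 -0.4583  0.187 ] psi-69.6 tilt [ 0.006 -0.006] rz 0.000 shift [ 0.085  -0.0775  0.0108] f [ 0.3 -0.4 -1. ] w0.022 q7 -0.09
```

View pics/s5.png

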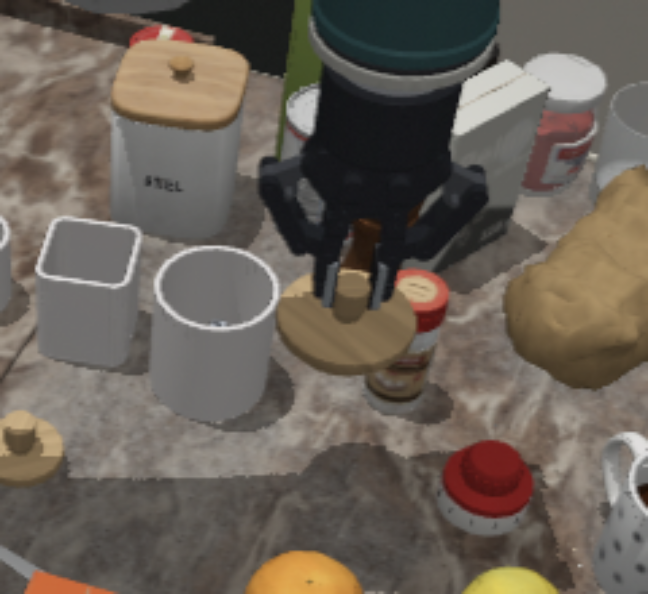

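```bash
python3 -m pendant '[{"trans": [0.02, -0.018, 0], "aperture": 0}, {"trans": [0.02, -0.018, 0], "aperture": 0}, {"trans": [0.02, -0.018, 0], "aperture": 0}, {"trans": [0.015, -0.0145, 0], "aperture": 0}, {"trans": [0.01, -0.009, 0], "aperture": 0}]'  | tail -5
python3 -m pendant '[{"aperture": 0}, {"aperture": 0}]'  | tail -5
python3 - <<'E'
from look import *
from bench import viewer
go(.5293,-.3561,.135)
d=viewer.get_image("scene"); np.savez("scene3.npz",**d)
im=d["pixels"]; h=cv2.cvtColor(im,cv2.COLOR_RGB2HSV)
wood=cv2.inRange(h,(8,60,60),(28,220,255))
c=blob(wood,325,115,430,230)
print(cv2.boundingRect(c),cv2.fitEllipse(c))
from bench import state
z=state()["tcp_pos"][2]-.051
for o in (.012,.017,.022): print(o,fit(d,c,z+o))
cv2.polylines(im,[c],True,(255,0,0),1)
a=im[60:280,280:520,::-1]; cv2.imwrite("pics/s6.png",cv2.resize(a,None,fx=2.7,fy=2.7))
E
```

```text
tcp_pos: [0.5288, -0.3521, 0.1798]
eef_rot: [0.984, 0.178, -0.0, -0.0]
force: [0.5, -0.1, -0.6]
gripper_width: 0.0218
gripper_force: 49.4
tcp_pos: [0.5276, -0.3546, 0.18]
eef_rot: [0.984, 0.177, -0.0, 0.0]
force: [-0.7, -0.7, -0.9]
gripper_width: 0.0216
gripper_force: 49.4
t9.4 pos [ 0.5276 -0.3546  0.18  ] psi-69.6 tilt [-0. -0.] rz 0.000 shift [0.0011 0.002  0.045 ] f [-0.7 -0.7 -0.9] w0.022 q7 -0.26
(358, 130, 48, 36) ((381.29168701171875, 147.02821350097656), (35.702919006347656, 48.041831970214844), 92.5936508178711)
0.012 ((531.4906005859375, -356.088134765625), 50.20030975341797)
0.017 ((525.9363403320312, -357.8189697265625), 49.81802749633789)
0.022 ((520.382080078125, -359.5498046875), 49.435699462890625)
```

View pics/s6.png

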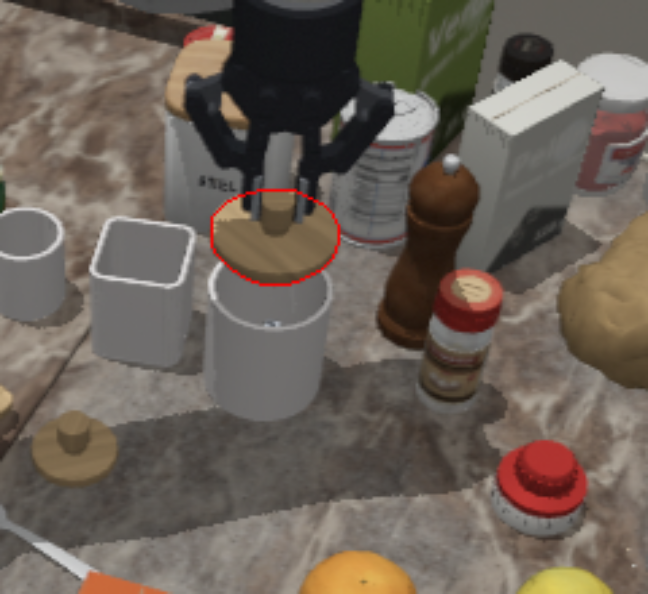

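Run:
```python
from look import *
d=dict(np.load("scene3.npz")); h=cv2.cvtColor(d["pixels"],cv2.COLOR_RGB2HSV)
wood=cv2.inRange(h,(8,60,60),(28,220,255)); c=blob(wood,350,115,420,230)
print("lid left/right px",c[...,0].min(),c[...,0].max(), "canister rim proj",proj(d,(.5293,-.3561,.096)), "lid plate mid proj if on axis", proj(d,(.5293,-.3561,.146)),"at TCP",proj(d,(.5276,-.3546,.146)))
cs,_=cv2.findContours(cv2.inRange(h,(0,0,90),(180,45,255))[160:215,350:410],0,1); c=max(cs,key=cv2.contourArea); print("can px",cv2.boundingRect(c))
```

```text
lid left/right px 358 405 canister rim proj [380.36585633 165.79600755] lid plate mid proj if on axis [382.45702035 145.61786747] at TCP [381.35133793 145.94925758]
can px (0, 0, 60, 55)
```

```bash
python3 -m pendant '[{"trans": [0.001, 0.002, 0.02], "aperture": 0}, {"trans": [0, 0, 0.011], "aperture": 0}, {"aperture": 0}]'  | grep -E "tcp|force"
python3 -c "
from look import *
go(.5293,-.3561,.135)"
python3 -m pendant '[{"trans": [0, 0, 0.004], "aperture": 0}, {"trans": [0, 0, 0.004], "aperture": 0}, {"aperture": 0}]'  | grep -E "tcp|force"
python3 -c "
from look import *
go(.5293,-.3561,.135)"
```

```text
tcp_pos: [0.5285, -0.3558, 0.1474]
force: [0.6, -0.1, 0.2]
gripper_force: 49.4
t9.8 pos [ 0.5285 -0.3558  0.1474] psi-69.7 tilt [-0.002  0.001] rz 0.000 shift [0.0006 0.0006 0.0124] f [ 0.6 -0.1  0.2] w0.022 q7 -0.24
tcp_pos: [0.5296, -0.3555, 0.1408]
force: [1.4, 0.7, -1.9]
gripper_force: 49.4
t10.1 pos [ 0.5296 -0.3555  0.1408] psi-69.6 tilt [-0.  0.] rz 0.000 shift [-0.0005  0.0005  0.0058] f [ 1.4  0.7 -1.9] w0.021 q7 -0.23
```

```bash
python3 -m pendant '[{"trans": [0, 0, 0.003], "aperture": 0}, {"trans": [0, 0, 0.003], "aperture": 0}, {"aperture": 0}]'  | grep -E "tcp|force"
python3 -m pendant '[{"trans": [0, 0, 0.003], "aperture": 0}, {"aperture": 0}]'  | grep -E "tcp|force"
python3 -m pendant '[{"trans": [0, 0, 0.003], "aperture": 0}, {"aperture": 0}]'  | grep -E "tcp|force"
```

```text
tcp_pos: [0.5299, -0.3556, 0.1353]
force: [-1.1, 1.8, 5.3]
gripper_force: 50.0
tcp_pos: [0.5305, -0.3562, 0.1351]
force: [-10.9, 11.4, 45.3]
gripper_force: 54.2
tcp_pos: [0.5313, -0.3565, 0.1333]
force: [-11.2, 14.1, 59.6]
gripper_force: 60.1
```

```bash
python3 -m pendant '[{"trans": [0, 0, -0.004], "aperture": 0}, {"trans": [0, 0, -0.0015], "aperture": 0}, {"aperture": 0}]'  | grep -E "tcp|force"
python3 -m pendant '[{"aperture": 0.05}, {"aperture": 0.05}, {"aperture": 0.05}]'  | grep -E "tcp|force"
python3 -m pendant '[{"trans": [0, 0, -0.02], "aperture": 0.05}, {"trans": [0, 0, -0.03], "aperture": 0.05}, {"trans": [-0.03, -0.03, -0.015], "aperture": 0.05}, {"trans": [-0.04, -0.03, 0], "aperture": 0.05}, {"trans": [-0.04, -0.03, 0], "aperture": 0.05}]'  | grep -E "tcp|force"
python3 - <<'E'
from look import *
from bench import viewer
go(.3932,-.2664,.1)
d=viewer.get_image("scene"); np.savez("scene4.npz",**d)
cv2.imwrite("pics/s7.png",cv2.resize(d["pixels"][100:330,200:450,::-1],None,fx=2.5,fy=2.5))
E
```

```text
tcp_pos: [0.5297, -0.3554, 0.1343]
force: [0.3, 0.6, -1.3]
gripper_force: 53.8
tcp_pos: [0.5296, -0.3555, 0.1342]
force: [-0.4, -0.2, 0.8]
gripper_force: 0.0
tcp_pos: [0.3937, -0.3089, 0.1992]
force: [-0.2, -1.4, 1.4]
gripper_force: 0.0
t11.8 pos [ 0.3937 -0.3089  0.1992] psi-69.6 tilt [ 0. -0.] rz 0.000 shift [ 0.0144 -0.04    0.0992] f [-0.2 -1.4  1.4] w0.050 q7 -0.25
```

View pics/s7.png

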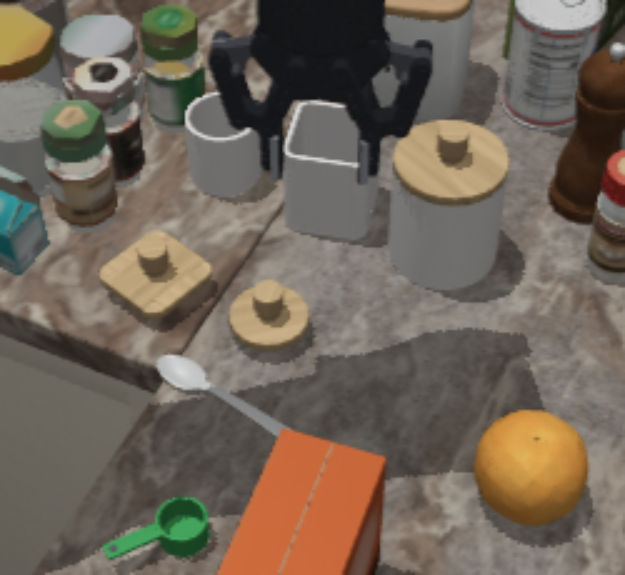

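```bash
python3 -m pendant '[{"r": [0, 0, -0.15], "aperture": 0.05}, {"r": [0, 0, -0.15], "aperture": 0.05}, {"r": [0, 0, -0.15], "aperture": 0.05}, {"r": [0, 0, -0.15], "aperture": 0.05}, {"r": [0, 0, -0.15], "aperture": 0.05}]'  | grep -E "tcp|force"
python3 - <<'E'
from look import *
t=dict(np.load("top.npz"));s=dict(np.load("scene.npz"))
def tri(a,b):
    zs=np.linspace(0,.3,301); A=np.array([ray(t,a,z) for z in zs]);B=np.array([ray(s,b,z) for z in zs]); e=np.linalg.norm(A-B,axis=1);i=e.argmin();return np.round((A[i]+B[i])/2,3),round(e[i],3)
print("green cap",tri((194,85),(267,108)),"grey",tri((161,104),(240,116)),"black",tri((188,140),(241,129)),"green2",tri((190,172),(230,147)))
go(.3932,-.2664,.08,-20)
E
```

```text
tcp_pos: [0.3953, -0.3095, 0.1995]
force: [-0.3, -0.2, -1.1]
gripper_force: 0.0
green cap (array([ 0.584, -0.082,  0.107]), np.float64(0.004)) grey (array([ 0.56 , -0.024,  0.084]), np.float64(0.002)) black (array([ 0.492, -0.075,  0.117]), np.float64(0.003)) green2 (array([ 0.441, -0.079,  0.112]), np.float64(0.001))
t12.4 pos [ 0.3953 -0.3095  0.1995] psi-26.3 tilt [ 0. -0.] rz -0.110 shift [ 0.0398 -0.0167  0.1195] f [-0.3 -0.2 -1.1] w0.050 q7 0.41
```

```bash
python3 -m pendant '[{"r": [0, 0, -0.11], "aperture": 0.05}, {"trans": [0.02, -0.0085, 0.03], "aperture": 0.05}, {"trans": [0.02, -0.0085, 0.045], "aperture": 0.05}, {"trans": [0, 0, 0.045], "aperture": 0.05}, {"aperture": 0.05}]'  | grep -E "tcp|force"
python3 -c "
from look import *
go(.3932,-.2664,.049,-20)"
```

```text
tcp_pos: [0.3909, -0.2645, 0.0757]
force: [-0.7, 0.6, 1.3]
gripper_force: 0.0
t12.9 pos [ 0.3909 -0.2645  0.0757] psi-20.3 tilt [-0.007  0.002] rz -0.005 shift [-0.001   0.003   0.0266] f [-0.7  0.6  1.3] w0.050 q7 0.58
```

```bash
python3 -m pendant '[{"trans": [0, 0.001, 0.014], "aperture": 0.05}, {"trans": [0, 0, 0.013], "aperture": 0.05}, {"aperture": 0.05}]'  | grep -E "tcp|force"
python3 -c "
from look import *
go(.3932,-.2664,.049,-20)"
python3 -m pendant '[{"aperture": 0}, {"aperture": 0}, {"aperture": 0}, {"aperture": 0}]' 50  | grep -E "tcp|force|width"
python3 -m pendant '[{"trans": [0, 0, -0.02], "aperture": 0}, {"trans": [0, 0, -0.03], "aperture": 0}, {"trans": [0, 0, -0.04], "aperture": 0}, {"trans": [0, 0, -0.02], "aperture": 0}, {"aperture": 0}]'  | grep -E "tcp|force|width"
python3 -c "
from look import *
go(.5371,-.1536,.16,-20)"
```

```text
tcp_pos: [0.3943, -0.2666, 0.0523]
force: [0.1, 0.6, -0.1]
gripper_force: 0.0
t13.2 pos [ 0.3943 -0.2666  0.0523] psi-20.4 tilt [ 0. -0.] rz -0.006 shift [-0.0002 -0.0012  0.0033] f [ 0.1  0.6 -0.1] w0.050 q7 0.62
tcp_pos: [0.3945, -0.2667, 0.0534]
force: [-2.5, 0.8, 8.7]
gripper_width: 0.0215
gripper_force: 48.6
tcp_pos: [0.3955, -0.267, 0.1653]
force: [0.8, -0.7, -1.0]
gripper_width: 0.0214
gripper_force: 49.5
t14.1 pos [ 0.3955 -0.267   0.1653] psi-20.3 tilt [ 0.005 -0.001] rz -0.006 shift [0.155  0.0943 0.0059] f [ 0.8 -0.7 -1. ] w0.021 q7 0.46
```

```bash
python3 -m pendant '[{"trans": [0.025, 0.015, 0], "aperture": 0}, {"trans": [0.035, 0.022, 0], "aperture": 0}, {"trans": [0.035, 0.022, 0], "aperture": 0}, {"trans": [0.035, 0.02, 0], "aperture": 0}, {"trans": [0.024, 0.014, 0], "aperture": 0}]' | grep -E "tcp|force"
python3 -m pendant '[{"aperture": 0}, {"aperture": 0}]' | grep -E "tcp|force"
python3 - <<'E'
from look import *
from bench import viewer
go(.5371,-.1536,.12,-20)
d=viewer.get_image("scene"); np.savez("scene5.npz",**d)
h=cv2.cvtColor(d["pixels"],cv2.COLOR_RGB2HSV); wood=cv2.inRange(h,(8,60,60),(28,220,255)); c=blob(wood,255,95,335,165)
from bench import state
p=state()["tcp_pos"]
print("lid px",c[...,0].min(),c[...,0].max(),c[...,1].min(),c[...,1].max(),"lid if at TCP",proj(d,(p[0],p[1],p[2]-.034)),"if on axis",proj(d,(.5371,-.1536,p[2]-.034)))
cv2.imwrite("pics/s8.png",cv2.resize(d["pixels"][60:230,200:400,::-1],None,fx=3,fy=3))
E
```

```text
tcp_pos: [0.5366, -0.1519, 0.1619]
force: [-0.1, -1.1, -0.8]
gripper_force: 49.5
tcp_pos: [0.5346, -0.1542, 0.1619]
force: [-0.7, -0.8, -0.4]
gripper_force: 49.5
t14.8 pos [ 0.5346 -0.1542  0.1619] psi-20.3 tilt [-0.001 -0.   ] rz -0.005 shift [0.0014 0.0022 0.0419] f [-0.7 -0.8 -0.4] w0.021 q7 0.18
lid px 261 324 107 136 lid if at TCP [286.96425038 122.78175445] if on axis [287.09890225 121.75225889]
```

View pics/s8.png

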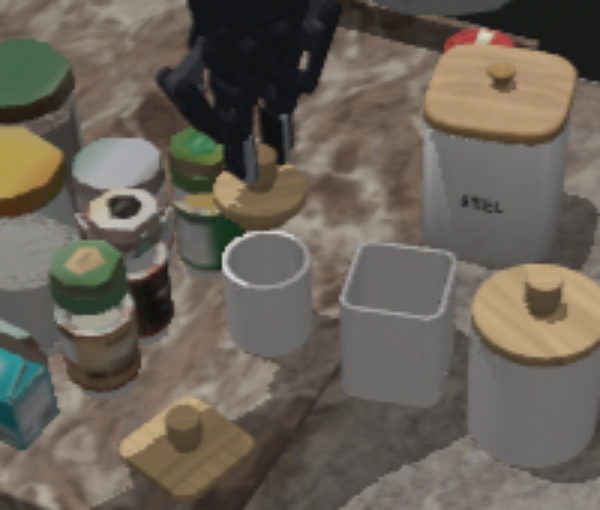

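```bash
python3 -c "
from look import *
d=dict(np.load('scene5.npz'));print(proj(d,(.5371,-.1536,.066)))"
python3 -m pendant '[{"trans": [0.0015, 0.002, 0.02], "aperture": 0}, {"trans": [0, 0, 0.017], "aperture": 0}, {"aperture": 0}]' | grep -E "tcp|force"
python3 -c "
from look import *
go(.5371,-.1536,.107,-20)"
python3 -m pendant '[{"trans": [0, 0, 0.004], "aperture": 0}, {"trans": [0, 0, 0.004], "aperture": 0}, {"aperture": 0}]' | grep -E "tcp|force"
python3 -c "
from look import *
go(.5371,-.1536,.107,-20)"
```

```text
[288.81498301 145.89886413]
tcp_pos: [0.5355, -0.1542, 0.1238]
force: [-0.5, -0.7, -0.0]
gripper_force: 49.5
t15.2 pos [ 0.5355 -0.1542  0.1238] psi-20.4 tilt [-0.003  0.   ] rz -0.008 shift [0.0011 0.0013 0.0168] f [-0.5 -0.7 -0. ] w0.022 q7 0.22
tcp_pos: [0.5372, -0.1538, 0.1175]
force: [0.1, -0.1, -0.3]
gripper_force: 49.5
t15.4 pos [ 0.5372 -0.1538  0.1175] psi-20.4 tilt [ 0. -0.] rz -0.006 shift [ 0.0001 -0.0001  0.0105] f [ 0.1 -0.1 -0.3] w0.022 q7 0.22
```

```bash
python3 -m pendant '[{"trans": [0, 0, 0.004], "aperture": 0}, {"trans": [0, 0, 0.004], "aperture": 0}, {"aperture": 0}]' | grep -E "tcp|force"
python3 -m pendant '[{"trans": [0, 0, 0.003], "aperture": 0}, {"aperture": 0}]' | grep -E "tcp|force"
```

```text
tcp_pos: [0.5371, -0.1535, 0.1089]
force: [0.5, 0.8, -0.1]
gripper_force: 49.5
tcp_pos: [0.5379, -0.1539, 0.1073]
force: [-4.4, 1.3, 14.7]
gripper_force: 51.0
```

```bash
python3 -m pendant '[{"trans": [0, 0, 0.002], "aperture": 0}, {"aperture": 0}]' | grep -E "tcp|force"
python3 -m pendant '[{"trans": [0, 0, -0.003], "aperture": 0}, {"aperture": 0}]' | grep -E "tcp|force"
python3 -m pendant '[{"aperture": 0.05}, {"aperture": 0.05}, {"aperture": 0.05}]'  | grep -E "tcp|force"
python3 -m pendant '[{"trans": [0, 0, -0.02], "aperture": 0.05}, {"trans": [0, 0, -0.04], "aperture": 0.05}, {"trans": [0, -0.04, -0.02], "aperture": 0.05}, {"trans": [0, -0.05, 0], "aperture": 0.05}, {"trans": [0, -0.04, 0], "aperture": 0.05}]'  | grep -E "tcp|force"
python3 -m pendant '[{"r": [0, 0, 0.12], "aperture": 0.05}, {"r": [0, 0, 0.12], "aperture": 0.05}, {"aperture": 0.05}]' | grep -E "tcp|force"
python3 - <<'E'
from look import *
from bench import viewer
go(.396,-.166,.08)
d=viewer.get_image("scene")
cv2.imwrite("pics/s9.png",cv2.resize(d["pixels"][60:260,200:430,::-1],None,fx=2.8,fy=2.8))
E
```

```text
tcp_pos: [0.5386, -0.1542, 0.1071]
force: [-13.0, 5.2, 49.7]
gripper_force: 54.8
tcp_pos: [0.5376, -0.1537, 0.1079]
force: [-0.9, 0.7, 0.4]
gripper_force: 49.6
tcp_pos: [0.5372, -0.1536, 0.1072]
force: [0.4, 0.3, -0.4]
gripper_force: 0.0
tcp_pos: [0.4133, -0.1078, 0.1871]
force: [1.0, -0.6, 0.5]
gripper_force: 0.0
tcp_pos: [0.4154, -0.1082, 0.1875]
force: [-0.1, 0.1, -0.4]
gripper_force: 0.0
t17.4 pos [ 0.4154 -0.1082  0.1875] psi-34.2 tilt [0. 0.] rz 0.000 shift [-0.0588  0.0165  0.1075] f [-0.1  0.1 -0.4] w0.050 q7 -0.23
```

View pics/s9.png

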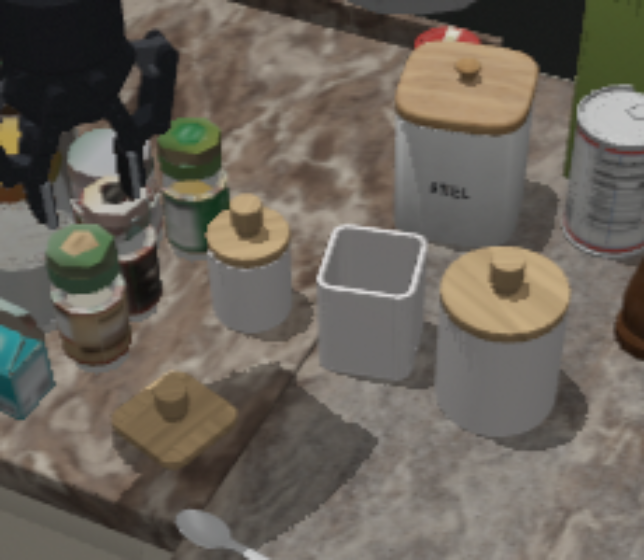

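```bash
python3 -m pendant '[{"trans": [-0.03, 0.008, 0], "aperture": 0.05}, {"trans": [-0.029, 0.0085, 0.02], "aperture": 0.05}, {"trans": [0, 0, 0.04], "aperture": 0.05}, {"trans": [0, 0, 0.045], "aperture": 0.05}, {"aperture": 0.05}]'  | grep -E "tcp|force"
python3 -m pendant '[{"aperture": 0.05}]'  | grep -E "tcp|force"
python3 -c "
from look import *
go(.3958,-.1662,.0515)"
```

```text
tcp_pos: [0.393, -0.1665, 0.0784]
force: [-0.0, 0.1, 1.3]
gripper_force: 0.0
tcp_pos: [0.3957, -0.1671, 0.0829]
force: [0.0, -0.3, 1.3]
gripper_force: 0.0
t18.1 pos [ 0.3957 -0.1671  0.0829] psi-34.0 tilt [-0.002 -0.   ] rz 0.000 shift [ 0.0008 -0.0004  0.0314] f [ 0.  -0.3  1.3] w0.050 q7 0.16
```

```bash
python3 -m pendant '[{"trans": [0.001, 0, 0.016], "aperture": 0.05}, {"trans": [0, 0, 0.0145], "aperture": 0.05}, {"aperture": 0.05}]'  | grep -E "tcp|force"
python3 -m pendant '[{"aperture": 0}, {"aperture": 0}, {"aperture": 0}, {"aperture": 0}]' 60  | grep -E "tcp|force|width"
python3 -m pendant '[{"trans": [0, 0, -0.02], "aperture": 0}, {"trans": [0, 0, -0.03], "aperture": 0}, {"trans": [0, 0, -0.04], "aperture": 0}, {"trans": [0, 0, -0.03], "aperture": 0}, {"aperture": 0}]'  | grep -E "tcp|force|width"
python3 -m pendant '[{"r": [0, 0, -0.13], "aperture": 0}, {"r": [0, 0, -0.13], "aperture": 0}, {"r": [0, 0, -0.13], "aperture": 0}, {"r": [0, 0, -0.128], "aperture": 0}, {"aperture": 0}]'  | grep -E "tcp|force|width"
python3 -c "
from look import *
go(.538,-.253,.172,-4.3)"
```

```text
tcp_pos: [0.3975, -0.1656, 0.0532]
force: [-0.1, 0.0, 0.5]
gripper_force: 0.0
tcp_pos: [0.3972, -0.1658, 0.0534]
force: [-6.3, 2.8, 20.8]
gripper_width: 0.0211
gripper_force: 57.9
tcp_pos: [0.3982, -0.1662, 0.1757]
force: [0.1, -0.5, -1.0]
gripper_width: 0.0207
gripper_force: 59.7
tcp_pos: [0.3964, -0.1657, 0.1721]
force: [0.6, -0.8, -0.5]
gripper_width: 0.0207
gripper_force: 59.7
t19.8 pos [ 0.3964 -0.1657  0.1721] psi-4.3 tilt [0. 0.] rz 0.000 shift [-7.640e-02  1.478e-01  1.000e-04] f [ 0.6 -0.8 -0.5] w0.021 q7 0.45
```

```bash
python3 -m pendant '[{"trans": [-0.015, 0.028, 0], "aperture": 0}, {"trans": [-0.018, 0.034, 0], "aperture": 0}, {"trans": [-0.018, 0.036, 0], "aperture": 0}, {"trans": [-0.015, 0.03, 0], "aperture": 0}, {"trans": [-0.01, 0.02, 0], "aperture": 0}]' | grep -E "tcp|force"
python3 -m pendant '[{"aperture": 0}, {"aperture": 0}]' | grep -E "tcp|force"
python3 - <<'E'
from look import *
from bench import viewer,state
go(.538,-.253,.137)
d=viewer.get_image("scene"); np.savez("scene6.npz",**d)
p=state()["tcp_pos"]
print("lid if at TCP",proj(d,(p[0],p[1],p[2]-.036)),"on axis",proj(d,(.538,-.253,p[2]-.036)),"rim c",proj(d,(.538,-.253,.084)))
h=cv2.cvtColor(d["pixels"],cv2.COLOR_RGB2HSV); wood=cv2.inRange(h,(8,60,60),(28,220,255)); c=blob(wood,305,110,365,190); print(cv2.boundingRect(c))
print(np.round(fit(d,c,p[2]-.031,True)[2],1))
cv2.imwrite("pics/s10.png",cv2.resize(d["pixels"][60:230,250:450,::-1],None,fx=3.5,fy=3.5))
E
```

```text
tcp_pos: [0.5398, -0.2539, 0.1716]
force: [-0.3, 1.3, -1.1]
gripper_force: 59.7
tcp_pos: [0.5378, -0.2529, 0.1716]
force: [-0.6, -0.2, -1.6]
gripper_force: 59.7
t20.5 pos [ 0.5378 -0.2529  0.1716] psi-4.6 tilt [-0.001 -0.   ] rz 0.000 shift [-0.0001  0.0002  0.0346] f [-0.6 -0.2 -1.6] w0.021 q7 0.63
lid if at TCP [332.85594148 132.1128331 ] on axis [333.14959392 132.04407747] rim c [332.91617684 152.56291978]
(305, 117, 48, 32)
26.5
```

View pics/s10.png

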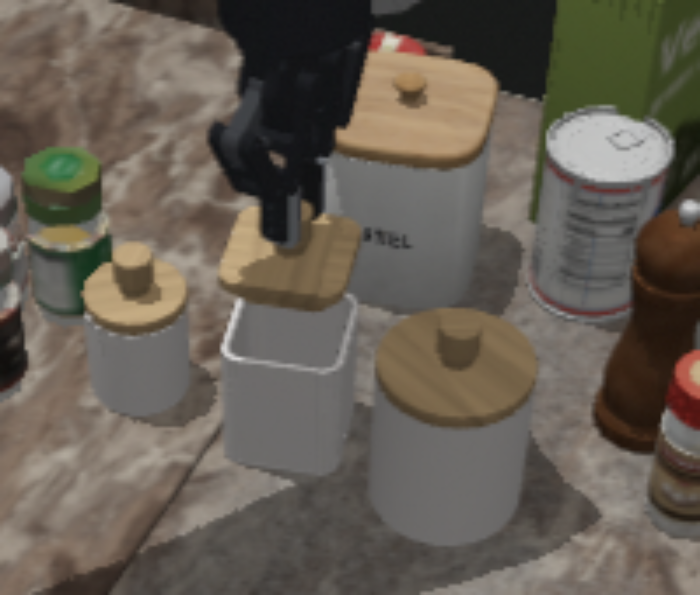

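```bash
python3 -m pendant '[{"trans": [0, 0, 0.018], "aperture": 0}, {"trans": [0, 0, 0.013], "aperture": 0}, {"aperture": 0}]' | grep -E "tcp|force"
python3 -m pendant '[{"trans": [0, 0, 0.003], "aperture": 0}, {"trans": [0, 0, 0.003], "aperture": 0}, {"aperture": 0}]' | grep -E "tcp|force"
python3 -c "
from look import *
go(.538,-.253,.125)"
```

```text
tcp_pos: [0.5372, -0.2519, 0.1395]
force: [0.0, -0.1, -1.3]
gripper_force: 59.7
tcp_pos: [0.5383, -0.2528, 0.135]
force: [1.0, -0.2, -1.4]
gripper_force: 59.7
t21.1 pos [ 0.5383 -0.2528  0.135 ] psi-4.4 tilt [ 0. -0.] rz 0.000 shift [-0.0002 -0.0002  0.01  ] f [ 1.  -0.2 -1.4] w0.021 q7 0.66
```

```bash
python3 -m pendant '[{"trans": [0, 0, 0.004], "aperture": 0}, {"trans": [0, 0, 0.003], "aperture": 0}, {"aperture": 0}]' | grep -E "tcp|force"
python3 -m pendant '[{"trans": [0, 0, 0.003], "aperture": 0}, {"aperture": 0}]' | grep -E "tcp|force"
python3 -m pendant '[{"trans": [0, 0, 0.002], "aperture": 0}, {"aperture": 0}]' | grep -E "tcp|force"
```

```text
tcp_pos: [0.5381, -0.2528, 0.1275]
force: [0.2, 1.0, -1.1]
gripper_force: 59.7
tcp_pos: [0.5386, -0.2534, 0.1256]
force: [-2.5, 0.4, 10.3]
gripper_force: 60.7
tcp_pos: [0.539, -0.2541, 0.1254]
force: [-11.5, 4.2, 38.6]
gripper_force: 63.9
```

```bash
python3 -m pendant '[{"trans": [0, 0, -0.0025], "aperture": 0}, {"aperture": 0}]' | grep -E "tcp|force"
python3 -m pendant '[{"aperture": 0.05}, {"aperture": 0.05}, {"aperture": 0.05}]'  | grep -E "tcp|force"
python3 -m pendant '[{"trans": [0, 0, -0.02], "aperture": 0.05}, {"trans": [0, 0, -0.04], "aperture": 0.05}, {"trans": [0, -0.04, -0.03], "aperture": 0.05}, {"trans": [0, -0.05, -0.02], "aperture": 0.05}, {"trans": [0, -0.05, -0.02], "aperture": 0.05}]'  | grep -E "tcp|force"
python3 -m pendant '[{"trans": [0.03, -0.03, 0], "aperture": 0.05}, {"trans": [0.05, 0, 0], "aperture": 0.05}, {"trans": [0.05, 0, 0], "aperture": 0.05}, {"trans": [0.05, 0, 0], "aperture": 0.05}, {"aperture": 0.05}]'  | grep -E "tcp|force"
python3 - <<'E'
from look import *
from bench import viewer
s=viewer.get_image("scene");t=viewer.get_image("top")
a=cv2.resize(s["pixels"][90:250,250:450],None,fx=2,fy=2); b=cv2.resize(t["pixels"][80:240,215:445],None,fx=1.7,fy=2)
cv2.imwrite("pics/s11.png",np.hstack([a,b])[:,:,::-1])
E
```

```text
tcp_pos: [0.5385, -0.253, 0.1258]
force: [-0.4, -1.8, 4.4]
gripper_force: 60.3
tcp_pos: [0.5382, -0.2528, 0.1252]
force: [-0.3, 0.6, -0.2]
gripper_force: 0.0
tcp_pos: [0.4042, -0.2426, 0.2527]
force: [-0.7, -0.6, 2.0]
gripper_force: 0.0
tcp_pos: [0.3899, -0.0558, 0.2526]
force: [-0.2, -2.3, -0.5]
gripper_force: 0.0
```

View pics/s11.png

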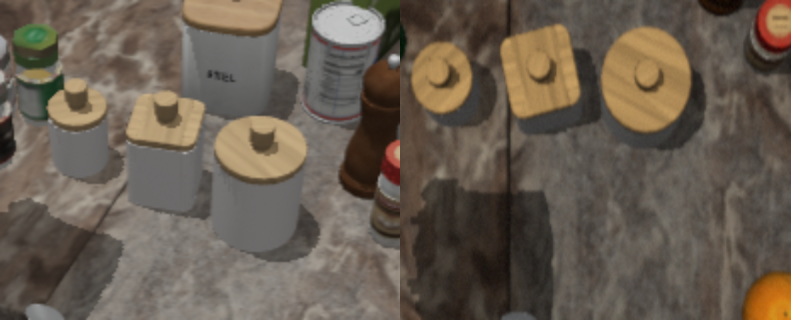

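All three lids sit level and flush, the canisters stand where they were, and the gripper is clear of everything. Handing in.

```bash
python3 -c "
from bench import arm
print(arm.hand_in())"
```

```text
the job is handed in; nothing more can be done
None
```

The steel scoop is in the big round canister, all three canisters are closed with their own lids pushed home and level, and the job was handed in with the gripper clear at about 23 s of the 106 s allowed; no verdict came back at hand-in.

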